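Isolate the lamp supply and hold the lamp-house lid at its balance point

TASK

The lamp is due for changing: first flip the toggle on the white power supply to off, then lift the T-handled lid of the grey lamp house, smoothly, until it stands straight up on its balance point. The lid has no stay, so keep hold of it and finish still holding it steady there for a colleague to reach in, letting it neither drop shut nor tip back towards the bottles behind. Leave everything else on the bench where it is.

Things in the scene. Friction and masses are not known exactly. Their poses are not given: they have to be found in the camera images.
- supply: Lamp power supply, white case fixed on the bench, 200 wide (y) x 200 deep (x), rear deck 120 mm high; origin: centre of its underside, x axis from its front (which faces the robot) to its back, z up. The front half of its top is a grey panel that slopes up from 50 mm high at the front edge (x = -100) to 120 mm at x = +20 (30 degrees). The toggle stands in the middle of this panel
- switch (a joint): Toggle lever of the supply, rad: 0 = on (leaning up the slope, away from the robot, nearly upright: 6 degrees off vertical towards the front), 0.84 = off (leaning down the slope to the supply's front, 54 degrees off vertical). A snap action throws it over past mid-travel (0.42) and keeps it at either end; pushing it at the tip takes about 2 N. It starts on. It is off above 0.7
- switch_tip (a point): Top end of the black toggle lever (48 mm from its pivot, black sleeve 13 mm thick over its upper 30 mm). The pivot line is parallel to the supply's y axis
- switch_pivot (a point): Pivot of the toggle: supply frame (-40, 0, 85) mm, on the panel's surface
- lamphouse: Lamp house, grey finned open-topped metal box fixed on the bench, 150 deep (x) x 170 wide (y) x 118 mm high; origin: centre of its underside, x axis from its front (which faces the robot) to its back, z up. A lens tube sticks out 20 mm from its +y side. A white lid covers it, hinged along its top back edge
- lid (a joint): Hinge of the lid, rad: 0 = shut (level), 1.571 = straight up, the balance point, where its weight stands over the hinge; below that it falls shut, above it it falls open backwards to a stop at 2.5. No spring, no stay, hardly any friction. The white lid is 154 long x 176 wide x 8 mm thick; with its handle it weighs about 0.45 kg
- lid_hinge (a point): Middle of the hinge line: lamp house frame (75, 0, 122) mm; the line is parallel to the lamp house's y axis
- handle (a point): T-handle fixed on the middle of the lid's front edge, in the lid's plane: black cross-bar, 16 mm diameter x 44 mm, parallel to the hinge, on a 10 mm stem. The point: centre of the bar, 182 mm from the hinge line, 28 mm beyond the lid's edge; lid shut: lamp house frame (-107, 0, 122) mm, lid upright: 304 mm above the bench. Pinched from above by its two flat ends, it lets the lid turn in the grip
- bottle_a: Clear glass reagent bottle, 60 diameter x 150 mm, loose, stands behind the lamp house; leave alone. Origin: centre of its underside
- bottle_b: Amber glass reagent bottle, 56 diameter x 135 mm, loose, stands behind the lamp house; leave alone. Origin: centre of its underside
- dropper: Amber dropper bottle, 34 diameter x 92 mm, loose; leave alone. Origin: centre of its underside
- petri: Glass petri dish with a brown specimen, 84 diameter x 21 mm, loose; leave alone. Origin: centre of its underside
- carton: Cardboard carton of the spare lamp, 50 x 50 x 70 mm, loose, stands between supply and lamp house; leave alone. Origin: centre of its underside
- slidebox: Blue and grey slide box, 92 x 172 x 32 mm, loose; leave alone. Origin: centre of its underside
- vial: Small glass vial with white cap, 26 diameter x 50 mm, loose; leave alone. Origin: centre of its underside

How it is judged:
By the outcome, as a careful person would: the job done as asked, in the order asked, and still so for the second after the job is handed in, while the arm keeps its last pose, push and grip.
It also fails if it takes over 59 s, if anything falls off the work surface, if the arm or the gripper's body presses on something with over 40 N, if the wrist force passes 120 N, or if a joint passes its speed limit or range.

ROBOT

A 6-joint arm with a two-finger parallel gripper is mounted at the origin on the work surface. World frame = base frame: x ahead of the robot, y to its left, z up, the work surface at z = 0. Lengths are in m, angles in degrees, forces in N, time in s.
With the tool pointing down it reaches from about 0.4 to 0.825 m from the base axis. Payload 7 kg.
Tool frame: the origin (TCP) lies between the finger pads; the fingertips stand 14 mm ahead of it and the grasp point (between the pads) lies 5 mm behind it (r.tips_ahead is the distance from the TCP to the fingertips, in m); z points along the fingers, y is the direction in which the jaws open and shut (so a half turn about z gives the same grasp; the last joint's range is limited). The gripper opens to 88 mm and grips with 3 to 60 N. Pads are 19 mm wide; open, the fingers measure 130 mm over their backs; the gripper's body (78 mm by 193 mm) begins 47 mm behind the grasp point.
Start: joints at [85.205, 20.546, 0.682, 0, -70.136, -16.507], TCP at [0.245, 0.629, 0.241] pointing down, gripper open.
Joint ranges: [-176.03, 176.03], [-82.01, 121.73], [-58.28, 71.71], [-173.87, 95.51], [-174.79, -0.11], [-173.66, 173.66]. Speed limits (degrees/s): [136.94, 136.94, 172.46, 180, 180, 180].

INTERFACE

Orientations are given as [roll, pitch, yaw] about the fixed x, y, z axes, in that order (R = Rz(yaw) Ry(pitch) Rx(roll)).
In Python, from plant import r gives the robot as it stands.
- The arm moves only by the tool apply_moves, never from a script. Its arguments are lists of equal length, an entry for each row: "slide": the shift along the tool's x, y, z as a fraction of full scale, a list of three; "turn": the turn, a rotation vector about the tool's x, y, z as a fraction of full scale, a list of three; "jaw": the closure, from 0 (fully open) to 1 (shut). In form: {"slide": [[dx, dy, dz], ...], "turn": [[wx, wy, wz], ...], "jaw": [jaw, ...]}. A call has 1 to 8 rows; each row shifts and turns the commanded pose from where the row before left it, along the tool's axes as they then stand; what a row does not reach is not made up. Full scale, the value 1, is 0.1 m for a shift and 1.5 rad for a turn. A row lasts 1/10 s, in which the tool goes at most 50 mm and 8.59 degrees, less where a joint would pass 70% of its speed; a pose out of reach is approached as far as the arm can. A call with a number of a shift or a turn outside -1 to 1 is refused whole. A call with a gripper value outside its range is refused whole. The fingers move at their own pace and stop on an object; "newtons" is the grip in N (left out, the last holds). Time passes only in rows, so rows that do not move let the fingers close. It gives the time, the measured TCP pose, the force and the opening at its end, in the units of the state.
- r.get_state(): the state, without advancing time (a new reading comes with each control period).
- r.capture(name): name is "side" or "top" or "wrist"; returns a dict with "pixels" (480x640x3 uint8, blue, green, red), "depth" (480x640 float32, m along the optical axis (not along the pixel's ray), 0 where there is no reading), "fx", "fy", "cx", "cy" (pixels), "dist_coeffs" ([k1, k2, p1, p2, k3] as OpenCV has them; the pictures are not rectified), "rvec" (rotation vector, rad) and "tvec" (3), from world to camera coordinates, as OpenCV has them. Camera axes: x right, y down, z forward; pixel columns grow to the right and rows downward; lengths in m; the calibration is good to about 2 mm. A picture is of the moment at which its call begins.
- r.close_job(): hands the job in, once; it reports no verdict.
The state is a dict: "time_s": time; "joints": joint angles; "qd": joint speeds; "joint_torque": joint torques, N m; "tcp_pos": TCP position; "eef_rot": TCP orientation; "contact_force": force on the tool from outside, world axes, zero at the start; "moment": the same for the moment, N m; "gripper_width": finger opening in m.
Only numpy, scipy, OpenCV 4.12 (cv2) and the standard library are available. Lean on these libraries where they do the work, as an engineer would, in place of code of your own. Each camera call takes 0.05 s, during which the arm holds its last target.

## Working session

There is one attempt and no reset: what is moved stays moved. The work goes in short steps, Python scripts to look and compute and a tool call to move; the robot and the scene stay as the last step left them, time stands still between calls to the robot, and variables do not carry over. Pictures are saved under pics/ and viewed, and the job is handed in when it is done.

Besides the shell and the picture viewer there is one more tool, called after "Call:" as name(argument=value, ...) on one line, values as JSON. apply_moves: Moves the arm, as the interface text tells. Shift numbers are shares of 0.1 m and turn numbers shares of 1.5 rad, none past 1 either way. Its arguments: {"type":"object","properties":{"slide":{"type":"array"},"turn":{"type":"array"},"jaw":{"type":"array"},"newtons":{"type":"number"}},"required":["slide","turn","jaw"]}

```bash
ls; mkdir -p pics
python3 - <<'E'
from plant import r
import cv2
print(r.get_state())
for n in ("top","side"):
    c=r.capture(n); cv2.imwrite(f"pics/{n}0.png",c["pixels"])
    print(n,c["fx"],c["fy"],c["cx"],c["cy"],c["dist_coeffs"],c["rvec"],c["tvec"])
    import numpy as np; np.savez(f"{n}0.npz",**c)
E
```

```text
pics
{'time_s': 0.0, 'joints': array([ 8.52052330e+01,  2.05921039e+01,  6.34521644e-01, -1.75122431e-02,
       -7.01362292e+01, -1.65062666e+01]), 'qd': array([-0.01428596,  0.05300054,  0.05722653, -0.03120632, -0.04528227,
        0.10379287]), 'joint_torque': array([-2.05123561e-04, -5.82707798e+01,  2.93053526e+01,  6.99675679e+00,
        6.88621847e-03, -1.91535955e-04]), 'tcp_pos': array([0.24508287, 0.62844659, 0.23962901]), 'eef_rot': array([ 1.79905377e+02, -1.08717942e-02, -2.13069885e+01]), 'contact_force': array([ 1.04774671, -0.06266475, -0.60415559]), 'moment': array([ 0.02241554, -0.00034285,  0.01296272]), 'gripper_width': 0.08763700883802271}
top 602.9270407255866 602.9270407255866 320.771947696686 235.26081503607313 [0.01551513 0.         0.         0.         0.        ] [ 2.13091872 -2.11468028  0.1702198 ] [0.01869579 0.55275188 1.32744651]
side 567.424633200022 567.424633200022 308.47940414053016 234.73757588427193 [-0.1211702  0.         0.         0.         0.       ] [ 0.20497238 -2.79350491  1.33075121] [0.52665958 0.12989125 1.10792677]
```

View pics/top0.png

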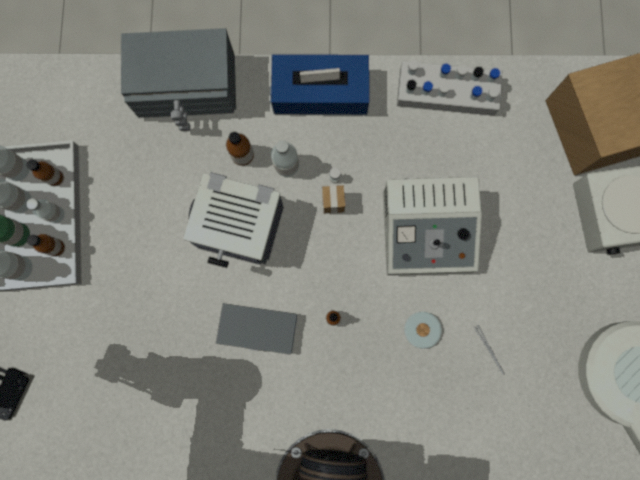

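View pics/side0.png

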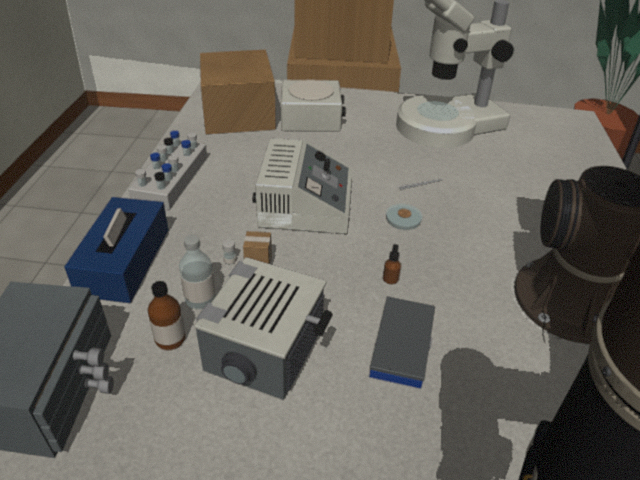

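Run:
```python
import numpy as np,cv2
c=np.load("top0.npz"); p=c["pixels"]
a=cv2.resize(p[160:285,180:300],None,fx=5,fy=5,interpolation=cv2.INTER_CUBIC)[:600]
b=cv2.resize(p[165:285,375:495],None,fx=5,fy=5,interpolation=cv2.INTER_CUBIC)
cv2.imwrite("pics/lh.png",a);cv2.imwrite("pics/sup.png",b)
s=np.load("side0.npz")["pixels"]
cv2.imwrite("pics/side_lh.png",cv2.resize(s[120:400,180:440],None,fx=2.1,fy=2.1,interpolation=cv2.INTER_CUBIC))
```

```text
(no output)
```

View pics/lh.png

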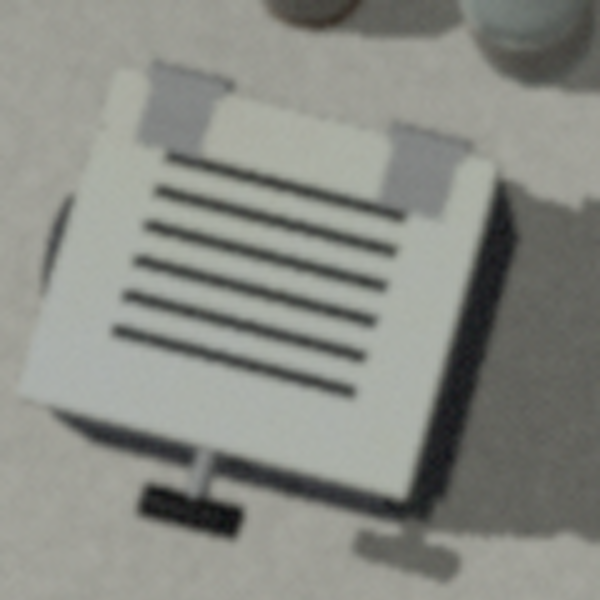

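View pics/sup.png

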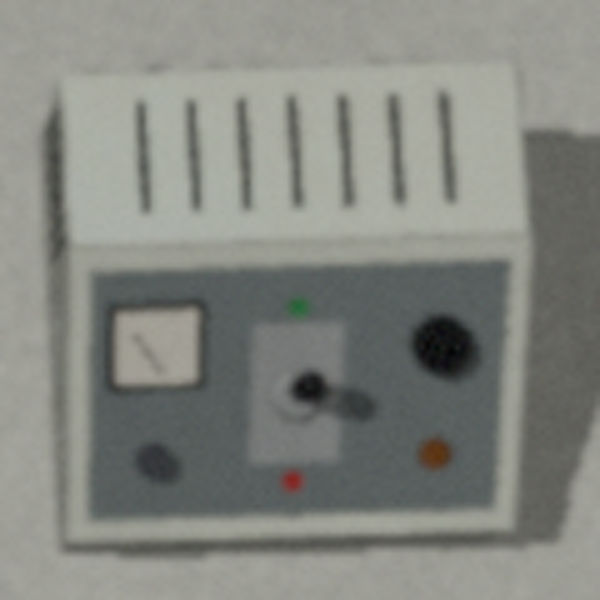

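View pics/side_lh.png

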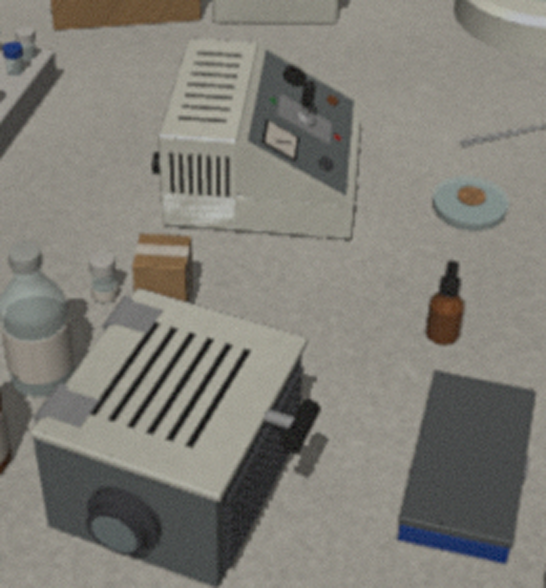

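```bash
cat > h.py <<'E'
import numpy as np,cv2
def ray(c,u,v):
    K=np.array([[c["fx"],0,c["cx"]],[0,c["fy"],c["cy"]],[0,0,1]],float)
    n=cv2.undistortPoints(np.array([[[u,v]]],float),K,np.array(c["dist_coeffs"],float))[0,0]
    R=cv2.Rodrigues(np.array(c["rvec"],float))[0]; t=np.array(c["tvec"],float)
    return -R.T@t, R.T@np.array([n[0],n[1],1.])
def onz(c,u,v,z):
    o,d=ray(c,u,v); return o+d*(z-o[2])/d[2]
def tri(c1,p1,c2,p2):
    o1,d1=ray(c1,*p1);o2,d2=ray(c2,*p2)
    s=np.linalg.lstsq(np.c_[d1,-d2],o2-o1,rcond=None)[0]
    a,b=o1+s[0]*d1,o2+s[1]*d2; return (a+b)/2,np.linalg.norm(a-b)
E
python3 - <<'E'
from h import *
np.set_printoptions(precision=4,suppress=True)
T=np.load("top0.npz");S=np.load("side0.npz")
f=lambda x,y,ox,oy,s=5:((x+.5)/s-.5+ox,(y+.5)/s-.5+oy)
L=lambda x,y,z:onz(T,*f(x,y,180,160),z)
P=lambda x,y,z:onz(T,*f(x,y,375,165),z)
bl,fl,fr,br=[L(*q,.126) for q in((114,68),(22,402),(408,500),(498,163))]
print("lid",bl,fl,fr,br,[np.linalg.norm(a-b) for a,b in((bl,fl),(fl,fr),(fr,br),(br,bl))])
ang=lambda v:np.degrees(np.arctan2(v[1],v[0]))
print("xdir",ang(bl-fl),ang(br-fr),"ydir-90",ang(bl-br)-90,ang(fl-fr)-90)
h1,h2=L(142,500,.128),L(241,525,.128);print("bar",h1,h2,(h1+h2)/2,np.linalg.norm(h1-h2))
g=lambda x,y:f(x,y,180,120,2.1)
print("bar tri",tri(T,f(191,511,180,160),S,g(303,426)))
a,b,c,d,e,k=P(65,543,.05),P(515,528,.05),P(72,243,.12),P(530,235,.12),P(62,76,.12),P(513,64,.12)
print("sup",a,b,c,d,e,k,[np.linalg.norm(p-q) for p,q in((a,b),(c,d),(e,k),(c,e),(d,k))])
print(ang(a-b)-90,ang(c-d)-90,ang(e-k)-90)
print("tip",P(310,383,.1327),tri(T,f(310,383,375,165),S,g(309,88)))
# depth check
R=lambda c:cv2.Rodrigues(c["rvec"])[0]
for n,(u,v) in (("tip",f(310,383,375,165)),("bar",f(191,511,180,160)),("lid",f(260,420,180,160)),("deck",f(220,160,375,165))):
    o,dd=ray(T,u,v);zz=T["depth"][round(v),round(u)];print(n,o+dd*zz)
E
```

```text
lid [0.6757 0.283  0.126 ] [0.5267 0.3163 0.126 ] [0.4852 0.1487 0.126 ] [0.6337 0.1132 0.126 ] [np.float64(0.15273531776949353), np.float64(0.1726888134892667), np.float64(0.1526989065367417), np.float64(0.1748797845536828)]
xdir -12.600687527887285 -13.422581274437599 ydir-90 -13.89065864500391 -13.889730188688034
bar [0.4842 0.2623 0.128 ] [0.4737 0.2195 0.128 ] [0.4789 0.2409 0.128 ] 0.04405486510764659
bar tri (array([0.4782, 0.2423, 0.1222]), np.float64(0.004162861465325874))
sup [ 0.4666 -0.1283  0.05  ] [ 0.4749 -0.3301  0.05  ] [ 0.5896 -0.126   0.12  ] [ 0.5942 -0.3241  0.12  ] [ 0.6645 -0.1224  0.12  ] [ 0.6707 -0.3195  0.12  ] [np.float64(0.20195697993605405), np.float64(0.1981011635876731), np.float64(0.19713575506480457), np.float64(0.07496216354117437), np.float64(0.07665543448915481)]
2.3584006217464406 1.3445541581203315 1.8282914508870078
tip [ 0.5264 -0.2253  0.1327] (array([ 0.526 , -0.2265,  0.1255]), np.float64(0.0032539673125037993))
tip [ 0.5261 -0.2249  0.1349]
bar [0.4791 0.2405 0.1317]
lid [0.5201 0.214  0.1221]
deck [ 0.6262 -0.1904  0.1231]
```

Call:
apply_moves(slide=[[0,0,0],[0,0,0],[0,0,0],[0.3,0.2,0],[0.35,0.35,0],[0.35,0.35,0],[0.35,0.35,0],[0.35,0.35,0]], turn=[[0,0,-0.09],[0,0,-0.09],[0,0,-0.089],[0,0,0],[0,0,0],[0,0,0],[0,0,0],[0,0,0]], jaw=[1,1,1,1,1,1,1,1], newtons=20)

```text
time_s: 0.9
tcp_pos: [0.4211, 0.4727, 0.2402]
eef_rot: [180.0, 0.0, 1.8]
contact_force: [1.3, 1.2, 1.0]
gripper_width: 0.0291
```

Call:
apply_moves(slide=[[0.15,0.45,0],[0.15,0.45,0],[0.15,0.45,0],[0.15,0.45,0],[0.15,0.45,0],[0.15,0.45,0],[0.15,0.45,0],[0.15,0.45,0]], turn=[[0,0,0],[0,0,0],[0,0,0],[0,0,0],[0,0,0],[0,0,0],[0,0,0],[0,0,0]], jaw=[1,1,1,1,1,1,1,1])

```text
time_s: 1.7
tcp_pos: [0.5517, 0.1164, 0.2405]
eef_rot: [-180.0, 0.0, 1.8]
contact_force: [1.3, 0.5, -0.3]
gripper_width: 0.0004
```

Call:
apply_moves(slide=[[0,0.45,0],[0,0.45,0],[0,0.45,0],[0,0.45,0],[0,0.45,0],[0,0.45,0],[0,0.45,0],[0,0.3,0]], turn=[[0,0,0],[0,0,0],[0,0,0],[0,0,0],[0,0,0],[0,0,0],[0,0,0],[0,0,0]], jaw=[1,1,1,1,1,1,1,1])

```text
time_s: 2.5
tcp_pos: [0.5619, -0.2291, 0.2401]
eef_rot: [-180.0, 0.0, 1.7]
contact_force: [0.1, 0.7, -0.5]
gripper_width: 0.0004
```

Run:
```python
from plant import r
import cv2
s=r.get_state();print(s["tcp_pos"],s["eef_rot"],s["gripper_width"],s["time_s"],s["joints"])
c=r.capture("wrist"); cv2.imwrite("pics/w1.png",c["pixels"])
import numpy as np; np.savez("w1.npz",**c)
```

```text
[ 0.56193049 -0.22913284  0.24009964] [-1.79998477e+02  4.81237232e-02  1.73615152e+00] 0.0003867343191322097 2.5 [-3.75702599e+00  1.42309281e+01 -8.32210433e+00  3.34547253e-03
 -6.74950161e+01  9.54918950e+01]
```

View pics/w1.png

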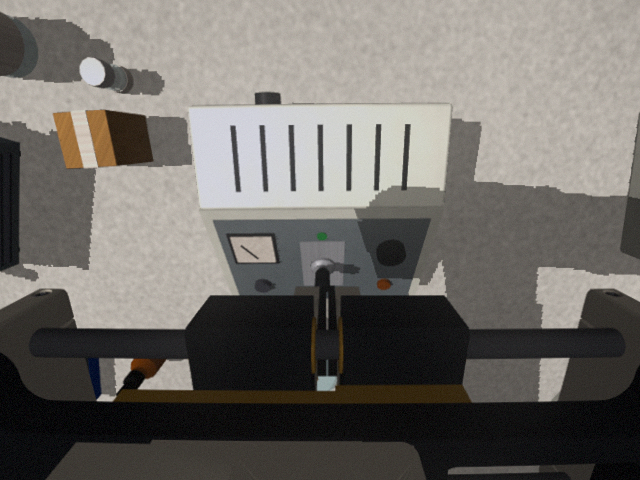

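Run:
```python
from h import *
c=np.load("w1.npz")
print(onz(c,322,266,.087))
for u,v,z in((190,106,.12),(452,104,.12),(201,209,.12),(443,207,.12)):print(onz(c,u,v,z))
print(ray(c,0,0)[0])
```

```text
[ 0.52809001 -0.22521167  0.087     ]
[ 0.66549427 -0.12313883  0.12      ]
[ 0.67297277 -0.31872046  0.12      ]
[ 0.58730044 -0.12540111  0.12      ]
[ 0.59514974 -0.3222226   0.12      ]
[ 0.64305351 -0.22625822  0.38478651]
```

Call:
apply_moves(slide=[[0,-0.03,0.1],[0,0,0.2],[0,0,0.2],[0,0,0.2],[0,0,0.2],[0,0,0.1],[0,0,0.04],[0,0,0]], turn=[[0,0,0],[0,0,0],[0,0,0],[0,0,0],[0,0,0],[0,0,0],[0,0,0],[0,0,0]], jaw=[1,1,1,1,1,1,1,1])

```text
time_s: 3.35
tcp_pos: [0.5624, -0.2231, 0.1363]
eef_rot: [-180.0, 0.0, 1.8]
contact_force: [-0.0, -0.8, 0.8]
gripper_width: 0.0005
```

Run:
```python
from plant import r
import cv2
s=r.get_state();print(s["tcp_pos"],s["contact_force"])
c=r.capture("side"); cv2.imwrite("pics/s2.png",cv2.resize(c["pixels"][90:250,220:400],None,fx=3.5,fy=3.5,interpolation=2))
```

```text
[ 0.5624013  -0.22311624  0.13633039] [-0.03834861 -0.83242184  0.82590484]
```

View pics/s2.png

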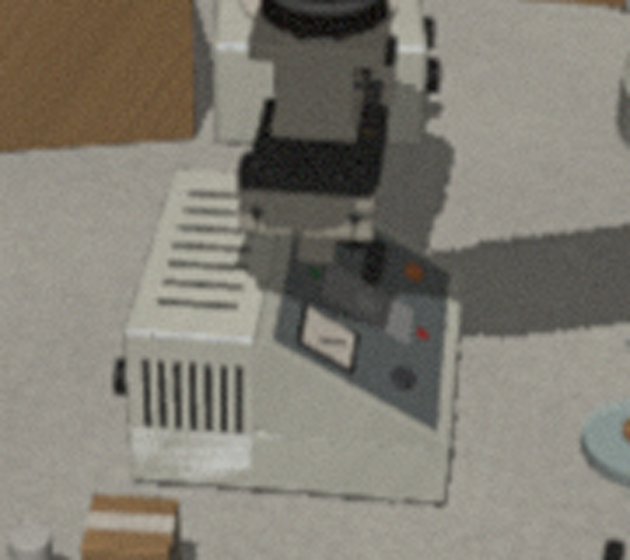

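Call:
apply_moves(slide=[[-0.05,0,0.01],[-0.05,0,0.015],[-0.06,0,0.015],[-0.06,0,0.015],[-0.06,0,0.015],[-0.06,0,0.015],[-0.05,0,0.015],[-0.05,0,0.015]], turn=[[0,0,0],[0,0,0],[0,0,0],[0,0,0],[0,0,0],[0,0,0],[0,0,0],[0,0,0]], jaw=[1,1,1,1,1,1,1,1])

```text
time_s: 4.2
tcp_pos: [0.5172, -0.2248, 0.1245]
eef_rot: [-180.0, 0.1, 1.8]
contact_force: [-0.2, 0.3, 0.1]
gripper_width: 0.0003
```

Run:
```python
from plant import r
import cv2
s=r.get_state();print(s["tcp_pos"],s["contact_force"])
c=r.capture("side"); cv2.imwrite("pics/s3.png",cv2.resize(c["pixels"][90:250,220:400],None,fx=3.5,fy=3.5,interpolation=2))
```

```text
[ 0.51721191 -0.22483199  0.12448887] [-0.18322037  0.25607458  0.12023258]
```

View pics/s3.png

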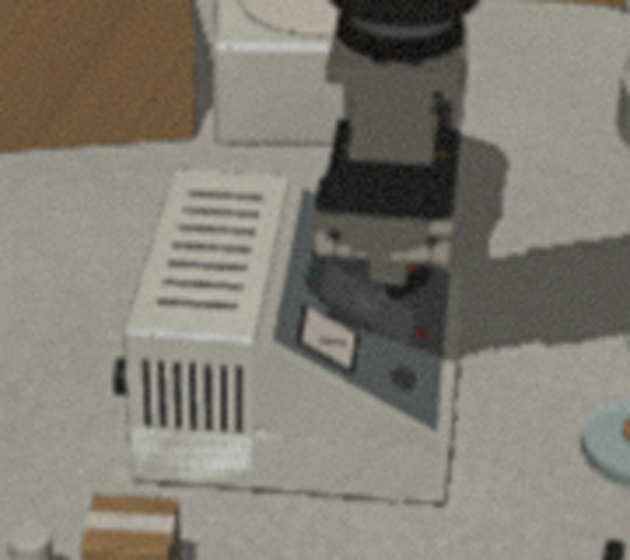

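Call:
apply_moves(slide=[[0,0,-0.15],[0,0,-0.3],[0,0,-0.35],[0,0,-0.3],[0,0,-0.1],[0,0,0],[0,0,0],[0,0,0]], turn=[[0,0,0],[0,0,0],[0,0,0],[0,0,0],[0,0,0],[0,0,0.09],[0,0,0.09],[0,0,0]], jaw=[1,1,1,1,1,1,1,0])

```text
time_s: 5.05
tcp_pos: [0.5179, -0.2248, 0.2444]
eef_rot: [-180.0, 0.1, -13.8]
contact_force: [-1.0, -0.1, 0.2]
gripper_width: 0.0044
```

Run:
```python
from plant import r
from h import *
s=r.get_state();print(s["tcp_pos"],s["eef_rot"])
c=r.capture("side"); cv2.imwrite("pics/s4.png",cv2.resize(c["pixels"][90:250,220:400],None,fx=3.5,fy=3.5,interpolation=2))
p=s["tcp_pos"];a=np.radians(-13.7);d=np.array([.479,.241])-p[:2]
print(d@[np.cos(a),np.sin(a)],d@[np.sin(a),-np.cos(a)])
```

```text
[ 0.51794046 -0.22481873  0.24438678] [-1.79995452e+02  6.67627558e-02 -1.37800604e+01]
-0.14815621157505052 -0.44334319508489395
```

View pics/s4.png

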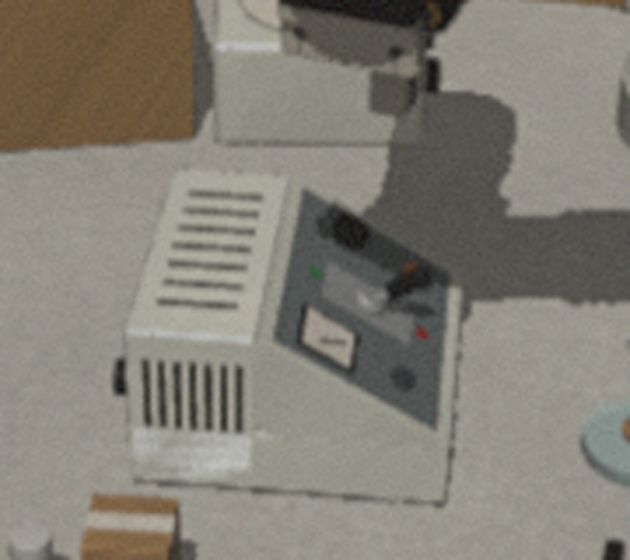

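Call:
apply_moves(slide=[[-0.08,-0.2,0],[-0.14,-0.4,0],[-0.14,-0.43,0],[-0.14,-0.43,0],[-0.14,-0.43,0],[-0.14,-0.43,0],[-0.14,-0.43,0],[-0.14,-0.43,0]], turn=[[0,0,0],[0,0,0],[0,0,0],[0,0,0],[0,0,0],[0,0,0],[0,0,0],[0,0,0]], jaw=[0,0,0,0,0,0,0,0])

```text
time_s: 5.9
tcp_pos: [0.4898, 0.1108, 0.2449]
eef_rot: [180.0, 0.0, -13.4]
contact_force: [1.2, 0.4, 0.2]
gripper_width: 0.0711
```

Call:
apply_moves(slide=[[-0.14,-0.43,0],[-0.14,-0.43,0],[-0.1,-0.29,0],[-0.04,-0.1,0],[0,0,0],[0,0,0]], turn=[[0,0,0],[0,0,0],[0,0,0],[0,0,0],[0,0,0],[0,0,0]], jaw=[0,0,0,0,0,0])

```text
time_s: 6.5
tcp_pos: [0.479, 0.2399, 0.2446]
eef_rot: [179.9, 0.0, -13.5]
contact_force: [0.0, -0.4, 1.0]
gripper_width: 0.0879
```

Run:
```python
from plant import r
from h import *
s=r.get_state();print(s["tcp_pos"],s["eef_rot"],s["gripper_width"],s["time_s"])
c=r.capture("wrist"); cv2.imwrite("pics/w5.png",c["pixels"]);np.savez("w5.npz",**c)
```

```text
[0.47895427 0.23993681 0.24461474] [ 1.79945263e+02  3.22424771e-02 -1.35326826e+01] 0.08790062076849849 6.5
```

View pics/w5.png

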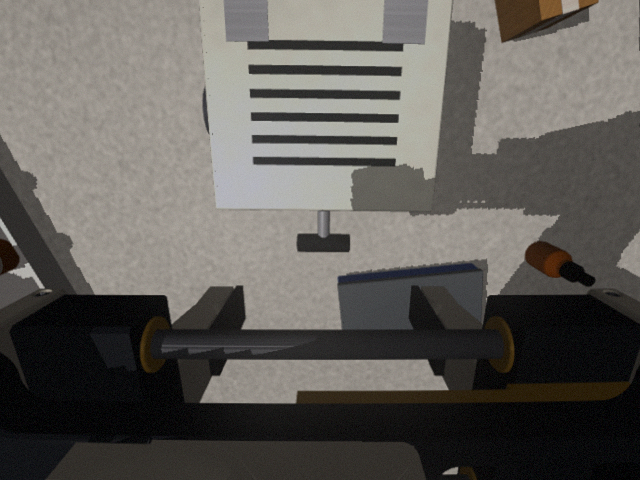

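Run:
```python
from h import *
c=np.load("w5.npz")
a,b=onz(c,297,241,.127),onz(c,350,241,.127)
print(a,b,(a+b)/2,np.linalg.norm(a-b),np.degrees(np.arctan2(*(a-b)[[1,0]]))-90)
f,g=onz(c,216,209,.126),onz(c,434,211,.126);print(f,g,(f+g)/2,np.linalg.norm(f-g),np.degrees(np.arctan2(*(f-g)[[1,0]]))-90)
```

```text
[0.48674378 0.26364385 0.127     ] [0.47651016 0.22095252 0.127     ] [0.48162697 0.24229818 0.127     ] 0.04390076214316553 -13.480123483288324
[0.52792015 0.32062667 0.126     ] [0.48515056 0.1492288  0.126     ] [0.50653535 0.23492774 0.126     ] 0.17665352027260176 -14.011110203923494
```

Call:
apply_moves(slide=[[0.01,-0.015,0.15],[0,0,0.25],[0,0,0.25],[0,0,0.25],[0,0,0.2],[0,0,0.12],[0,0,0.05],[0,0,0]], turn=[[0,0,0],[0,0,0],[0,0,0],[0,0,0],[0,0,0],[0,0,0],[0,0,0],[0,0,0]], jaw=[0,0,0,0,0,0,0,0])

```text
time_s: 7.35
tcp_pos: [0.4806, 0.2412, 0.118]
eef_rot: [180.0, 0.0, -13.7]
contact_force: [-0.4, -1.1, 0.4]
gripper_width: 0.0876
```

Run:
```python
from plant import r
from h import *
s=r.get_state();print(s["tcp_pos"],s["eef_rot"],s["gripper_width"],s["contact_force"])
c=r.capture("wrist"); cv2.imwrite("pics/w6.png",c["pixels"])
c=r.capture("side"); cv2.imwrite("pics/s6.png",cv2.resize(c["pixels"][200:420,180:440],None,fx=2.5,fy=2.5))
```

```text
[0.48064818 0.24116854 0.11797808] [ 1.79967843e+02  1.04890019e-02 -1.36761474e+01] 0.0875541256718251 [-0.40871231 -1.13528865  0.39090415]
```

View pics/w6.png

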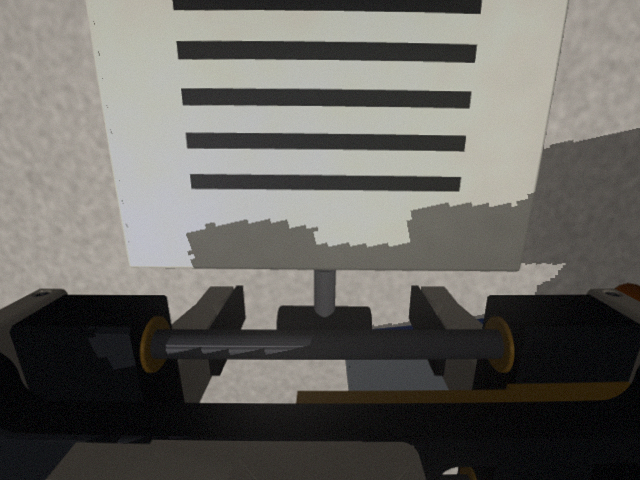

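View pics/s6.png

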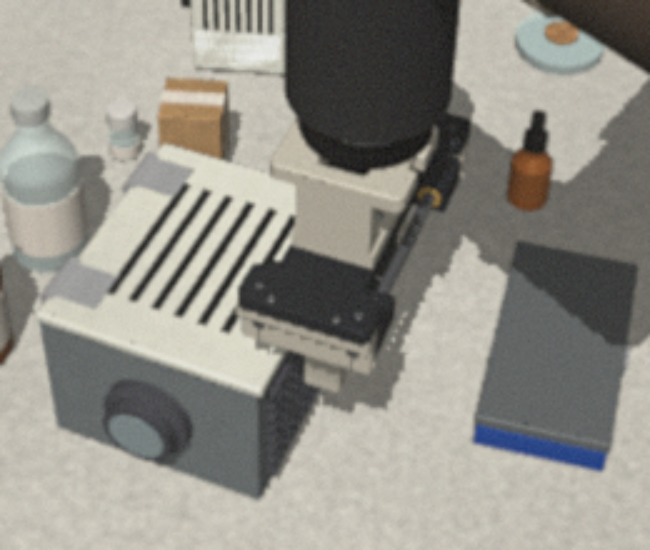

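Call:
apply_moves(slide=[[0,0,0],[0,0,0],[0,0,0],[0,0,0],[0,0,0],[0,0,0],[0,0,0],[0,0,0]], turn=[[0,0,0],[0,0,0],[0,0,0],[0,0,0],[0,0,0],[0,0,0],[0,0,0],[0,0,0]], jaw=[1,1,1,1,1,1,1,1], newtons=20)

```text
time_s: 8.25
tcp_pos: [0.4807, 0.2425, 0.1181]
eef_rot: [-179.9, -0.0, -13.6]
contact_force: [-0.6, 4.6, -2.0]
gripper_width: 0.0438
```

Run:
```python
from plant import r
from h import *
s=r.get_state();print(s["tcp_pos"],s["eef_rot"],s["gripper_width"],s["contact_force"],s["moment"])
t=np.radians(np.linspace(0,90,10));
# smooth profile 45 rows of cosine ramps
n=48; k=np.arange(n+1)/n; th=np.pi/2*(k-np.sin(2*np.pi*k)/(2*np.pi))
x=1.82*(1-np.cos(th)); z=-1.82*np.sin(th)
for i in range(n): print(i,round(np.degrees(th[i+1]),1),round(x[i+1]-x[i],3),round(z[i+1]-z[i],3))
c=r.capture("wrist"); cv2.imwrite("pics/w7.png",c["pixels"])
```

```text
[0.48074022 0.24251553 0.11808623] [-1.79926943e+02 -1.74047171e-02 -1.36436235e+01] 0.04375007445444452 [-0.57191504  4.61409821 -1.99355021] [1.6476327  0.10698782 0.00955382]
0 0.0 0.0 -0.0
1 0.0 0.0 -0.001
2 0.1 0.0 -0.003
3 0.3 0.0 -0.006
4 0.7 0.0 -0.01
5 1.1 0.0 -0.015
6 1.8 0.001 -0.02
7 2.6 0.001 -0.026
8 3.6 0.002 -0.033
9 4.9 0.003 -0.04
10 6.4 0.005 -0.048
11 8.2 0.007 -0.055
12 10.2 0.01 -0.063
13 12.4 0.014 -0.07
14 14.9 0.019 -0.076
15 17.6 0.024 -0.082
16 20.5 0.03 -0.088
17 23.6 0.037 -0.092
18 26.9 0.045 -0.094
19 30.3 0.052 -0.096
20 33.9 0.06 -0.096
21 37.5 0.068 -0.094
22 41.3 0.075 -0.091
23 45.0 0.081 -0.087
24 48.7 0.087 -0.081
25 52.5 0.091 -0.075
26 56.1 0.094 -0.068
27 59.7 0.096 -0.06
28 63.1 0.096 -0.052
29 66.4 0.094 -0.045
30 69.5 0.092 -0.037
31 72.4 0.088 -0.03
32 75.1 0.082 -0.024
33 77.6 0.076 -0.019
34 79.8 0.07 -0.014
35 81.8 0.063 -0.01
36 83.6 0.055 -0.007
37 85.1 0.048 -0.005
38 86.4 0.04 -0.003
39 87.4 0.033 -0.002
40 88.2 0.026 -0.001
41 88.9 0.02 -0.001
42 89.3 0.015 -0.0
43 89.7 0.01 -0.0
44 89.9 0.006 -0.0
45 90.0 0.003 -0.0
46 90.0 0.001 -0.0
47 90.0 0.0 -0.0
```

View pics/w7.png

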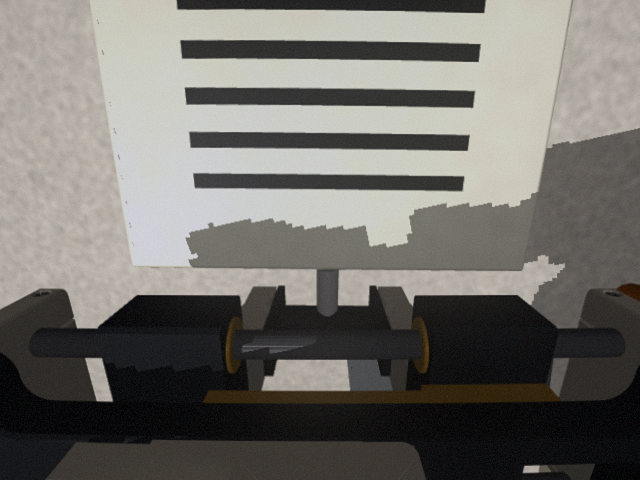

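Call:
apply_moves(slide=[[0,-0.01,-0.01],[0,0,-0.02],[0.001,0,-0.03],[0.002,0,-0.04],[0.005,0,-0.05],[0.007,0,-0.055],[0.01,0,-0.06],[0.013,0,-0.065]], turn=[[0,0,0],[0,0,0],[0,0,0],[0,0,0],[0,0,0],[0,0,0],[0,0,0],[0,0,0]], jaw=[1,1,1,1,1,1,1,1])

```text
time_s: 9.1
tcp_pos: [0.4839, 0.2417, 0.1514]
eef_rot: [180.0, 0.1, -13.7]
contact_force: [-2.8, 3.3, -2.2]
gripper_width: 0.0442
```

Run:
```python
from plant import r
from h import *
s=r.get_state();print(s["tcp_pos"],s["eef_rot"],s["gripper_width"],s["contact_force"],s["moment"])
```

```text
[0.48391695 0.24171421 0.15143122] [ 1.79981970e+02  5.40362970e-02 -1.36625961e+01] 0.044185970032729 [-2.76519623  3.30572458 -2.21589435] [ 1.3402664   1.26325954 -0.13153547]
```

Call:
apply_moves(slide=[[0.014,0,-0.093],[0.024,0,-0.092],[0.029,0,-0.091],[0.034,0,-0.089],[0.039,0,-0.087],[0.043,0,-0.085],[0.048,0,-0.083],[0.052,0,-0.08]], turn=[[0,0,0],[0,0,0],[0,0,0],[0,0,0],[0,0,0],[0,0,0],[0,0,0],[0,0,0]], jaw=[1,1,1,1,1,1,1,1])

```text
time_s: 9.9
tcp_pos: [0.512, 0.2346, 0.2216]
eef_rot: [180.0, 0.0, -13.7]
contact_force: [0.0, -1.8, -3.1]
gripper_width: 0.0437
```

Run:
```python
from plant import r
from h import *
s=r.get_state();print(s["tcp_pos"],s["eef_rot"],s["gripper_width"],s["contact_force"],s["moment"])
t=np.radians(np.r_[np.arange(34.5,59,3),np.arange(61,79,2.5),80.5,82.5,84.3,86,87.5,88.7,89.5,90])
x=1.82*(1-np.cos(t)); z=-1.82*np.sin(t)
print(np.c_[np.degrees(t[1:]),np.diff(x),np.diff(z)].round(3)); print(x[8],z[8])
c=r.capture("side"); cv2.imwrite("pics/s8.png",cv2.resize(c["pixels"][130:420,150:440],None,fx=2,fy=2))
```

```text
[0.51202893 0.23462835 0.22156571] [ 1.79951565e+02  3.29433596e-02 -1.36616620e+01] 0.043653770524607734 [ 0.04214103 -1.79029227 -3.09204954] [-0.46174221 -0.00178128 -0.08697762]
[[ 3.75e+01  5.60e-02 -7.70e-02]
 [ 4.05e+01  6.00e-02 -7.40e-02]
 [ 4.35e+01  6.40e-02 -7.10e-02]
 [ 4.65e+01  6.70e-02 -6.70e-02]
 [ 4.95e+01  7.10e-02 -6.40e-02]
 [ 5.25e+01  7.40e-02 -6.00e-02]
 [ 5.55e+01  7.70e-02 -5.60e-02]
 [ 5.85e+01  8.00e-02 -5.20e-02]
 [ 6.10e+01  6.90e-02 -4.00e-02]
 [ 6.35e+01  7.00e-02 -3.70e-02]
 [ 6.60e+01  7.20e-02 -3.40e-02]
 [ 6.85e+01  7.30e-02 -3.10e-02]
 [ 7.10e+01  7.40e-02 -2.70e-02]
 [ 7.35e+01  7.60e-02 -2.40e-02]
 [ 7.60e+01  7.70e-02 -2.10e-02]
 [ 7.85e+01  7.70e-02 -1.80e-02]
 [ 8.05e+01  6.20e-02 -1.20e-02]
 [ 8.25e+01  6.30e-02 -9.00e-03]
 [ 8.43e+01  5.70e-02 -7.00e-03]
 [ 8.60e+01  5.40e-02 -5.00e-03]
 [ 8.75e+01  4.80e-02 -3.00e-03]
 [ 8.87e+01  3.80e-02 -1.00e-03]
 [ 8.95e+01  2.50e-02 -0.00e+00]
 [ 9.00e+01  1.60e-02 -0.00e+00]]
0.869052612216973 -1.5518050991244479
```

View pics/s8.png

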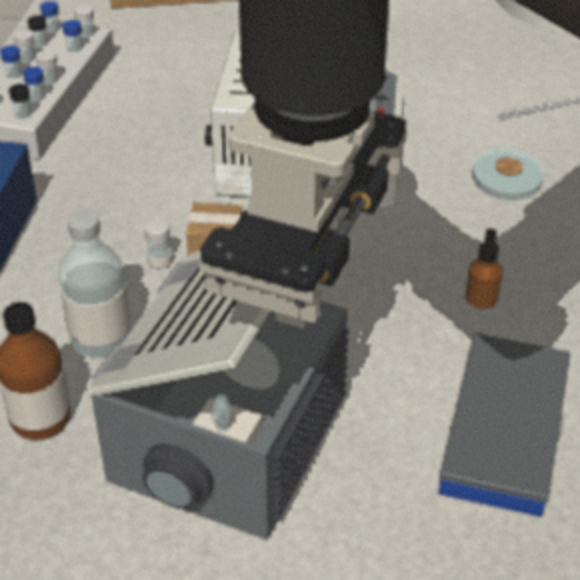

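Call:
apply_moves(slide=[[0.056,0,-0.077],[0.06,0,-0.074],[0.064,0,-0.071],[0.067,0,-0.067],[0.071,0,-0.064],[0.074,0,-0.06],[0.077,0,-0.056],[0.08,0,-0.052]], turn=[[0,0,0],[0,0,0],[0,0,0],[0,0,0],[0,0,0],[0,0,0],[0,0,0],[0,0,0]], jaw=[1,1,1,1,1,1,1,1])

```text
time_s: 10.75
tcp_pos: [0.5656, 0.2211, 0.2737]
eef_rot: [179.9, 0.0, -13.7]
contact_force: [-2.3, -4.4, -1.5]
gripper_width: 0.0437
```

Call:
apply_moves(slide=[[0.069,0,-0.04],[0.07,0,-0.037],[0.072,0,-0.034],[0.073,0,-0.031],[0.074,0,-0.027],[0.076,0,-0.024],[0.076,0,-0.021],[0.072,0,-0.018]], turn=[[0,0,0],[0,0,0],[0,0,0],[0,0,0],[0,0,0],[0,0,0],[0,0,0],[0,0,0]], jaw=[1,1,1,1,1,1,1,1])

```text
time_s: 11.55
tcp_pos: [0.6223, 0.2067, 0.2968]
eef_rot: [179.9, 0.0, -13.7]
contact_force: [-2.0, -7.4, -1.4]
gripper_width: 0.0438
```

Run:
```python
from plant import r
from h import *
s=r.get_state();print(s["tcp_pos"],s["eef_rot"],s["gripper_width"],s["contact_force"],s["moment"],s["time_s"])
c=r.capture("side"); cv2.imwrite("pics/s9.png",cv2.resize(c["pixels"][130:420,150:440],None,fx=2,fy=2))
```

```text
[0.6222874  0.20665427 0.29680993] [ 1.79859897e+02  1.85855293e-02 -1.36947636e+01] 0.043789662881109435 [-2.03852857 -7.3995533  -1.40460898] [-2.52125482  1.12884861 -0.03885253] 11.55
```

View pics/s9.png

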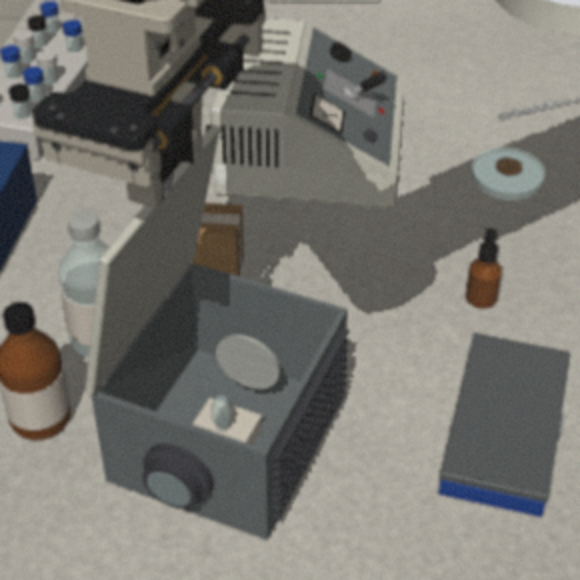

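Call:
apply_moves(slide=[[0.062,0.004,-0.012],[0.06,0.004,-0.009],[0.056,0.004,-0.007],[0.052,0.004,-0.005],[0.045,0.004,-0.003],[0.035,0.004,-0.001],[0.022,0,0],[0.01,0,0]], turn=[[0,0,0],[0,0,0],[0,0,0],[0,0,0],[0,0,0],[0,0,0],[0,0,0],[0,0,0]], jaw=[1,1,1,1,1,1,1,1])

```text
time_s: 12.4
tcp_pos: [0.655, 0.1983, 0.3006]
eef_rot: [-180.0, -0.1, -13.6]
contact_force: [-2.1, -1.4, 2.7]
gripper_width: 0.0439
```

Call:
apply_moves(slide=[[0.005,0,0],[0,0,0],[0,0,0]], turn=[[0,0,0],[0,0,0],[0,0,0]], jaw=[1,1,1])

```text
time_s: 12.7
tcp_pos: [0.6552, 0.1982, 0.3006]
eef_rot: [-180.0, -0.1, -13.6]
contact_force: [-0.8, -0.4, 3.8]
gripper_width: 0.0438
```

Run:
```python
from plant import r
from h import *
s=r.get_state();print(s["tcp_pos"],s["eef_rot"],s["gripper_width"],s["contact_force"],s["moment"],s["time_s"])
for n in("side","top","wrist"):
    c=r.capture(n); cv2.imwrite(f"pics/{n}10.png",c["pixels"]);np.savez(n+"10.npz",**c)
    if n=="side":cv2.imwrite("pics/s10.png",cv2.resize(c["pixels"][130:420,150:440],None,fx=2,fy=2))
```

```text
[0.65515812 0.19823303 0.30061623] [-1.79951668e+02 -5.28214200e-02 -1.36361067e+01] 0.04378235043079509 [-0.75135087 -0.36547308  3.81004902] [-0.26759093  0.57921409 -0.03614435] 12.7
```

View pics/s10.png

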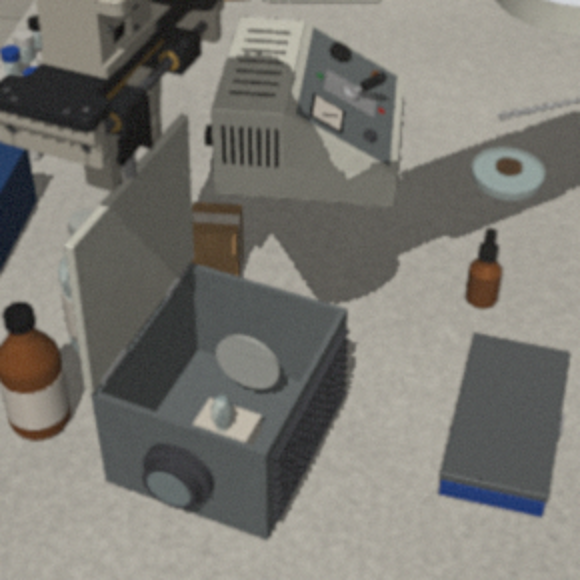

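View pics/top10.png

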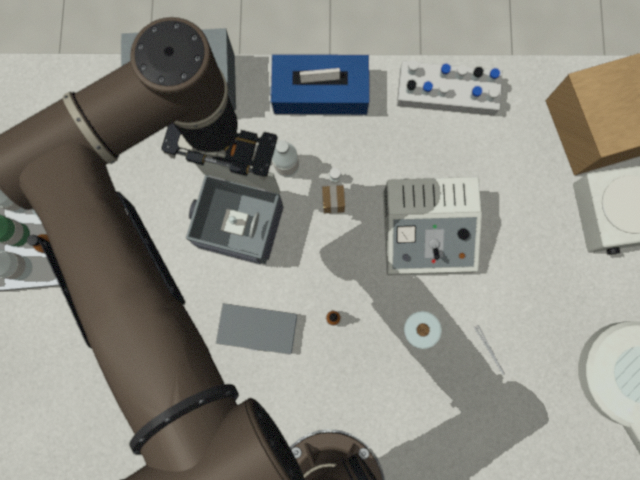

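View pics/wrist10.png

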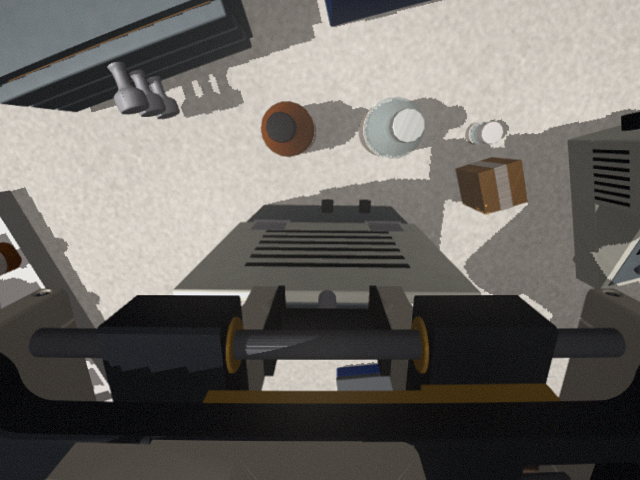

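Run:
```python
from h import *
S=np.load("side10.npz");W=np.load("wrist10.npz")
a=np.radians(-13.8);X=np.array([np.cos(a),np.sin(a)]);Y=np.array([-np.sin(a),np.cos(a)])
H=np.array([.6547,.1981])
def rep(n,p): d=p[:2]-H;print(n,p.round(4),"x'",(d@X).round(4),"y'",(d@Y).round(4))
for n,u,v,z in(("top+y face corner",79,250,.276),("top -y corner",186,117,.276),("bottom +y",93,392,.126)):
    rep(n,onz(S,u/2+150,v/2+130,z))
for n,u,v,z in(("w top L",176,290,.276),("w top R",478,290,.276)): rep(n,onz(W,u,v,z))
cv2.imwrite("pics/s10z.png",cv2.resize(S["pixels"][180:340,170:260],None,fx=3.7*1.6,fy=3.7,interpolation=2))
cv2.imwrite("pics/w10z.png",cv2.resize(W["pixels"][190:320,160:500],None,fx=2.3,fy=2.3,interpolation=2))
```

```text
top+y face corner [0.6625 0.2877 0.276 ] x' -0.0138 y' 0.0889
top -y corner [0.6261 0.1191 0.276 ] x' -0.0089 y' -0.0835
bottom +y [0.6702 0.2845 0.126 ] x' -0.0055 y' 0.0876
w top L [0.6764 0.281  0.276 ] x' 0.0013 y' 0.0857
w top R [0.6365 0.1153 0.276 ] x' 0.0021 y' -0.0847
```

View pics/s10z.png

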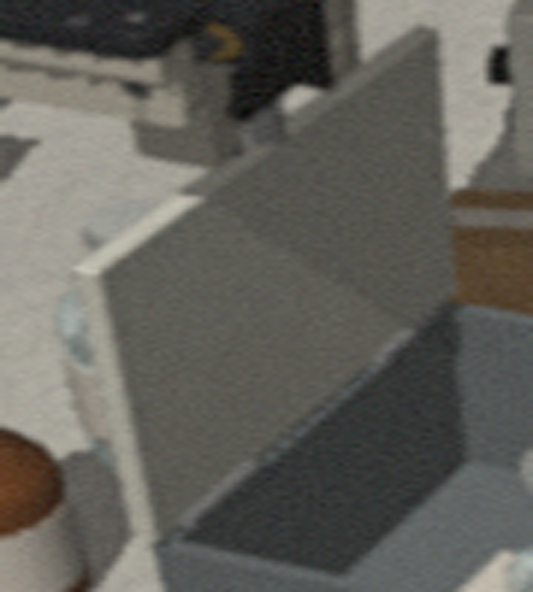

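View pics/w10z.png

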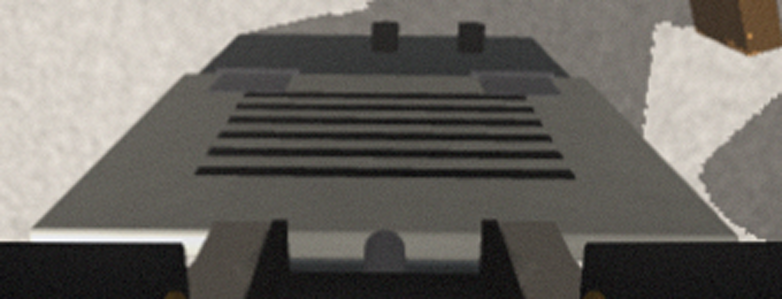

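Run:
```python
from h import *
S=np.load("side10.npz");W=np.load("wrist10.npz")
H=np.array([.6547,.1981])
for yaw in(-13.5,-14.2):
  a=np.radians(yaw);X=np.array([np.cos(a),np.sin(a)]);Y=np.array([-np.sin(a),np.cos(a)])
  def P(c,u,v,yy):
    o,d=ray(c,u,v); t=(yy-(o[:2]-H)@Y)/(d[:2]@Y); p=o+t*d; return np.array([(p[:2]-H)@X,p[2]])
  s=lambda u,v,yy=.088:P(S,(u+.5)/5.92-.5+170,(v+.5)/3.7-.5+180,yy)
  w=lambda u,v,yy:P(W,(u+.5)/2.3-.5+160,(v+.5)/2.3-.5+190,yy)
  for n,b,t in(("s inner",s(160,540),s(102,270)),("s outer",s(135,535),s(78,270)),("s -y inner",s(455,305,-.088),s(436,35,-.088)),("w L",w(190,73,.088),w(32,230,.088)),("w R",w(578,80,-.088),w(742,236,-.088))):
    d=t-b;print(yaw,n,b.round(4),t.round(4),"len",np.linalg.norm(d).round(4),"angle",np.degrees(np.arctan2(d[1],-d[0])).round(2))
```

```text
-13.5 s inner [-0.0057  0.1276] [-0.0088  0.278 ] len 0.1505 angle 88.82
-13.5 s outer [0.0019 0.1274] [-0.002   0.2758] len 0.1484 angle 88.51
-13.5 s -y inner [-0.0045  0.1135] [-0.0072  0.2714] len 0.1579 angle 88.99
-13.5 w L [0.0028 0.1126] [0.001  0.2741] len 0.1615 angle 89.37
-13.5 w R [-0.002  0.107] [-0.0004  0.2749] len 0.1679 angle 90.56
-14.2 s inner [-0.0068  0.1277] [-0.0099  0.2782] len 0.1505 angle 88.81
-14.2 s outer [0.0008 0.1274] [-0.0031  0.2758] len 0.1484 angle 88.5
-14.2 s -y inner [-0.0034  0.1136] [-0.0062  0.2715] len 0.1579 angle 88.98
-14.2 w L [0.0017 0.1128] [-1.000e-04  2.741e-01] len 0.1614 angle 89.37
-14.2 w R [-0.0009  0.1071] [0.0007 0.2749] len 0.1678 angle 90.55
```

Call:
apply_moves(slide=[[0.01,0,-0.004],[0.01,0,-0.004],[0,0,0],[0,0,0],[0,0,0],[0,0,0],[0,0,0],[0,0,0]], turn=[[0,0,0],[0,0,0],[0,0,0],[0,0,0],[0,0,0],[0,0,0],[0,0,0],[0,0,0]], jaw=[1,1,1,1,1,1,1,1])

```text
time_s: 13.65
tcp_pos: [0.657, 0.1977, 0.3007]
eef_rot: [-180.0, 0.0, -13.6]
contact_force: [-0.2, 3.4, 1.0]
gripper_width: 0.0436
```

Run:
```python
from plant import r
from h import *
s=r.get_state();print(s["tcp_pos"],s["eef_rot"],s["gripper_width"],s["contact_force"],s["moment"],s["qd"],s["time_s"])
c=r.capture("side");np.savez("side11.npz",**c)
cv2.imwrite("pics/s11z.png",cv2.resize(c["pixels"][180:340,170:260],None,fx=3.7*1.6,fy=3.7,interpolation=2))
cv2.imwrite("pics/side11.png",c["pixels"])
```

```text
[0.65695217 0.19772649 0.30069286] [-1.79979763e+02  4.94609144e-03 -1.36466580e+01] 0.0436130108428589 [-0.24861038  3.3646957   0.97417861] [ 1.08849084  0.27911706 -0.05847594] [-0.04823396 -0.07164445  0.08340571  0.07768534 -0.04248389 -0.0300739 ] 13.65
```

View pics/s11z.png

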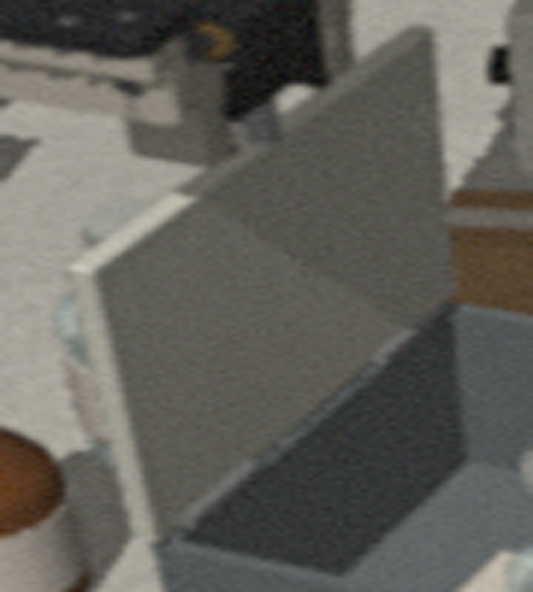

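View pics/side11.png

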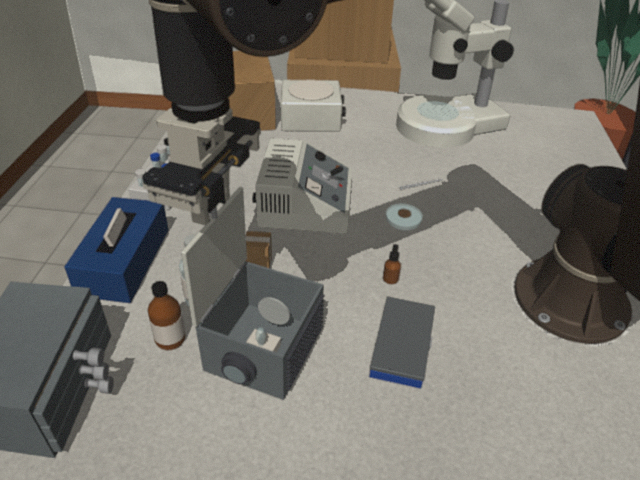

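Call:
apply_moves(slide=[[0,0,0],[0,0,0],[0,0,0],[0,0,0],[0,0,0],[0,0,0],[0,0,0],[0,0,0]], turn=[[0,0,0],[0,0,0],[0,0,0],[0,0,0],[0,0,0],[0,0,0],[0,0,0],[0,0,0]], jaw=[1,1,1,1,1,1,1,1])

```text
time_s: 14.5
tcp_pos: [0.6569, 0.1977, 0.3007]
eef_rot: [-180.0, 0.0, -13.6]
contact_force: [0.1, 5.6, -0.6]
gripper_width: 0.0436
```

Run:
```python
from plant import r
from h import *
c=r.capture("side");p=np.load("side11.npz")["pixels"]
print("moved px",(cv2.absdiff(cv2.GaussianBlur(c["pixels"],(5,5),0),cv2.GaussianBlur(p,(5,5),0)).max(2)>25).sum())
s=r.get_state();print(s["tcp_pos"],s["contact_force"],s["gripper_width"])
print(r.close_job())
```

```text
moved px 0
[0.65693494 0.19771329 0.30067926] [ 0.49057132  4.90473891 -0.27054981] 0.043774755353100575
the job is handed in; nothing more can be done
None
```

The supply's toggle is off, and the lamp-house lid stands upright, still held by its T-handle at 20 N. I handed the job in at about 14.5 s.

- **Switch:** I pushed the toggle over with the closed fingertips. In the side pictures it leans down the slope, and it stayed there after I backed away.
- **Lid angle:** before a last 2 mm nudge towards upright, the side view gave 88.5–89.0°. Adding the nudge puts it at about 89.5°, though I did not measure it again afterwards. The wrist view gave 89.4° and 90.6°, but I trust it less because it got the hinge end of the lid wrong by about 10–15 mm.
- **Holding steady:** over the last 0.8 s the pose did not change and no pixels moved between side pictures. The opening stayed at 43.8 mm, matching the 44 mm bar.
- **Forces:** a sideways load of about 5 N along the hinge remained at the end. The highest I read was about 7 N, during the lift.
- **Everything else:** nothing else on the bench looked moved in the last pictures. I judged this by eye, and the lid hides the clear bottle and the vial in the last side view.

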